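# Slide a loaded soldering brick home in its hearth and close the keeper

### The job

Push the fire brick, with the unsoldered bangle lying on it, down the lane of the soldering hearth until it sits square and fully home against the stop at the back; the soft brick sheds grit when scraped, so let neither it nor the gripper touch either guide rail, and push gently enough that the bangle stays put in the middle of the brick. Then push the brass keeper fully shut behind it. Use the outside of the fingers only: grip, lift and carry nothing, and leave the tin, the tweezers and the pliers where they lie.

Things in the scene. Friction and masses are not known exactly. Their poses are not given: they have to be found in the camera images.
- hearth: Fixed soldering hearth: grey heat-proof floor plate on the bench (x -200 to 135, y -110 to 110 mm, 4 mm thick) with two guide rails, a stop and an upright heat shield behind it (x 119 to 130, y -100 to 100 mm, 121 mm high). Origin: bench level, middle of the lane's mouth (plane of the rails' front ends); +x down the lane, away from the robot, +y to the left rail, z up.
- stop_face (a point): Middle of the foot of the low dark steel stop at the lane's end: x = 115 mm in the hearth's frame, on the plate's top (4 mm above the bench). The stop's face is 110 mm wide, 28 mm high.
- left_rail: Left guide rail, dark steel angle, fixed to the hearth; not to be touched. Hearth's axes, origin 4 mm above the hearth's. Upright flange x 0 to 115, y 67 to 71 mm, its top 30 mm above the bench; from x = 30 mm on a 3 mm thick foot reaches out to y = 86 mm. The lane is 134 mm wide between the rails.
- right_rail: Right guide rail, the left one's mirror image (upright flange at y -67 to -71 mm), same origin and axes as the left rail; not to be touched.
- brick: Soft pale fire brick, 110 x 110 x 62 mm high (pins in its top reach 74 mm), 0.4 to 0.75 kg, on the plate before the lane's mouth, up to 28 mm off the lane's middle and 0.3 rad askew. Origin: centre of underside; axes square to its sides, x roughly down the lane, z up. Home, its origin is at x = 60 mm in the hearth's frame, with 12 mm free each side. A few N slide it; it stops when not pushed.
- bangle: Unsoldered brass bangle, 57 x 63 mm, 12 mm high, lying loose on top of the brick, centred to within 4 mm. Origin: centre of its underside. Held by friction alone.
- keeper (a joint): Angle (rad) of the keeper, a brass turn-button pivoted beside the left rail. 0 (end stop): shut, lying across the mouth along the hearth's -y. It opens clockwise seen from above: at 1.57 it points along the hearth's -x, to the front. At the start it stands open at 2.3 to 2.8, pointing left and a little to the front (end stop 2.95). Stays where left; 1 N half way along moves it.
- keeper_pivot (a point): Keeper's pivot, 25 mm above the bench, at x -10, y 94 mm in the hearth's frame. The keeper is a flat bar 14 mm wide reaching 93 mm from here; underside 22 mm, top 28 mm above the bench. Round post of 9 mm radius below.
- keeper_tab (a point): Middle of the upturned thumb tab near the keeper's free end (18 mm along the bar, 4 mm thick, from 26 to 45 mm above the bench), 76 mm from the pivot along the bar, on the edge that faces the robot when shut. Push on the tab or on the bar's edge on that side.
- flux_tin: Green round tin, 65 mm across, 28 mm high, on the bench right of the hearth. Bystander. Origin: centre of its underside.
- tweezers: Steel tweezers, 162 mm long, 14 mm wide, 7 mm high, on the bench right of the hearth's front. Bystander. Origin: middle of the underside; they lie along their y axis.
- pliers: Pliers with blue grips, 133 mm long, 43 mm wide, 11 mm high, on the bench left of the hearth's front. Bystander. Origin: middle of the underside; they lie along their y axis.

How it is judged:
On the way, in this order (a step that is already met when the one before it is completed fails the run):
1. the brick is fully home against the stop and square (x of brick in the frame of hearth above 0.056 m and angle between the x axis of brick and the x axis of hearth, either way round below 0.07 rad), for 0.2 s.
2. the keeper is shut behind it (value of joint keeper below 0.15 rad), for 0.2 s.
At the end, for the whole second after the job is handed in: The brick stands flat on the hearth's plate within 4 mm of the stop and within 0.07 rad of square, at rest; the keeper is within 0.15 rad of shut; the bangle lies on the brick within 12 mm of its middle (all of step 1 and value of joint keeper below 0.15 rad and horizontal distance between bangle and brick below 0.012 m and height (world z) of bangle below 0.07 m and linear speed of brick below 0.005 m/s and height (world z) of brick below 0.008 m); the robot touches nothing.
It fails at once if something touches the left guide rail (over 0.5 N) (contact force between left_rail and anything else above 0.5 N).
It fails at once if something touches the right guide rail (over 0.5 N) (contact force between right_rail and anything else above 0.5 N).
It fails at once if the brick is lifted by 6 mm or tipped by 0.08 rad (height (world z) of brick above 0.01 m or angle between brick's own z axis and vertical above 0.08 rad).
It fails at once if the bangle shifts to more than 12 mm from the brick's middle, or is lifted (horizontal distance between bangle and brick above 0.012 m or height (world z) of bangle above 0.078 m).
It fails at once if a bystander (tin, tweezers, pliers) is moved by more than 15 mm (distance of any of flux_tin, tweezers, pliers from where it was at the start of the episode above 0.015 m).
It also fails if it takes over 72 s, if anything falls off the work surface, if the arm or the gripper's body presses on something with over 40 N, if the wrist force passes 120 N, or if a joint passes its speed limit or range.

### The arm

A 7-joint arm with a two-finger parallel gripper is mounted at the origin on a cart in front of the work surface, level with it; the furniture and walls round the work are solid. World frame = base frame: x ahead of the robot, y to its left, z up, the work surface at z = 0. Lengths are in m, angles in rad, forces in N, time in s.
With the tool pointing down it reaches from about 0.4 to 0.9 m from the base axis. Payload 5.5 kg.
Tool frame: the origin (TCP) lies between the finger pads; the fingertips stand 11 mm ahead of it and the grasp point (between the pads) lies 8 mm behind it; z points along the fingers, y is the line along which they close (so a half turn about z gives the same grasp; the last joint's range is limited). The gripper opens to 92 mm and grips with 3 to 60 N. Pads are 19 mm wide; open, the fingers measure 130 mm over their backs; the gripper's body (75 mm by 190 mm) begins 47 mm behind the grasp point.
Start: joints at [1.555, 0.501, -0.427, 1.55, 0.221, 1.138, -0.21], TCP at [0.179, -0.625, 0.238] pointing down, gripper open.
Joint ranges: [-2.88, 2.88], [-0.31, 2.03], [-1.54, 1.56], [0.2, 2.42], [-1.41, 4.55], [0.19, 2.02], [-2.57, 2.57]. Speed limits (rad/s): [2.57, 2.57, 3.14, 3.14, 3.14, 3.14, 3.14].

### API

Orientations are given as a rotation vector (axis times angle).
In Python, from rig import * gives the robot as it stands.
- The arm moves only by the shell command python3 -m jog 'ROWS' [FORCE]. ROWS is a JSON object of lists of equal length, an entry for each row: "twist": the turn, a rotation vector about the tool's x, y, z in degrees, a list of three; "travel": the shift along the tool's x, y, z in mm, a list of three; "grip": the opening in per cent of the stroke, from 0 (shut) to 100 (fully open). A call has 1 to 12 rows; each row shifts and turns the commanded pose from where the row before left it, along the tool's axes as they then stand; what a row does not reach is not made up. A row lasts 1/10 s, in which the tool goes at most 50 mm and 8.59 degrees, less where a joint would pass 70% of its speed; a pose out of reach is approached as far as the arm can. A call with a gripper value outside its range is refused whole. The fingers move at their own pace and stop on an object; FORCE is the grip in N (left out, the last holds). Time passes only in rows, so rows that do not move let the fingers close. It gives the time, the measured TCP pose, the force, the opening and the grip force at its end, in the units of the state.
- get_state(): the state, without advancing time (a new reading comes with each control period).
- read_camera(name): name is "side" or "top"; returns a dict with "img" (420x560x3 uint8, red, green, blue), "depth" (420x560 float32, m along the optical axis (not along the pixel's ray), 0 where there is no reading), "fx", "fy", "cx", "cy" (pixels), "rvec" (rotation vector, rad) and "tvec" (3), from world to camera coordinates, as OpenCV has them. Camera axes: x right, y down, z forward; pixel columns grow to the right and rows downward; lengths in m; the calibration is good to about 2 mm. A picture is of the moment at which its call begins.
- sign_off(): hands the job in; it is judged then, once.
The state is a dict: "time_s": time; "qpos": joint angles; "joint_vel": joint speeds; "effort": joint torques, N m; "ee_pos": TCP position; "orientation": TCP orientation; "contact_force": force on the tool from outside, world axes, zero at the start; "torque": the same for the moment, N m; "gripper_width": opening from 0.0 (shut) to 1.0 (fully open); "gripper_force": force on a finger pad.
Only numpy, scipy, OpenCV 4.12 (cv2) and the standard library are available. Lean on these libraries where they do the work, as an engineer would, in place of code of your own. Each camera call takes 0.05 s, during which the arm holds its last target. There are 200 camera calls.

## Working session

There is one attempt and no reset: what is moved stays moved. The work goes in short steps, Python scripts to look and compute and a shell command to move; the robot and the scene stay as the last step left them, time stands still between calls to the robot, and variables do not carry over. Pictures are saved under pics/ and viewed, at most 13 in all, crops included, and the job is handed in when it is done.

```bash
mkdir -p pics; ls; python3 - <<'E'
from rig import *
import cv2
s=get_state();print(s)
for n in("top","side"):
    c=read_camera(n);cv2.imwrite(f"pics/{n}0.png",c["img"][...,::-1]);print(n,c["fx"],c["fy"],c["cx"],c["cy"],c["rvec"],c["tvec"])
E
```

```text
pics
{'time_s': 0.0, 'qpos': array([ 1.55517983,  0.50188133, -0.42679363,  1.55144568,  0.220809  ,
        1.13828947, -0.21028686]), 'joint_vel': array([ 1.15898231e-03, -3.03085472e-04,  4.29019256e-06,  2.36949222e-04,
       -1.11108582e-03, -6.13051534e-05,  4.67962898e-04]), 'effort': array([ 7.55695255e-04, -5.66593301e+01, -5.81618607e+00, -2.79109812e+01,
       -6.87747728e-02,  3.08464444e-02,  1.81830164e-04]), 'ee_pos': array([ 0.17866232, -0.62425814,  0.23665936]), 'orientation': array([-3.10916343e+00, -4.36388779e-01,  3.18408901e-04]), 'contact_force': array([ 0.38075933, -0.64972794, -0.29373098]), 'torque': array([ 0.00461491, -0.0214201 , -0.02450233]), 'gripper_force': 0.0, 'gripper_width': 0.9987789312256556}
top 517.1138951118921 517.1138951118921 281.2239309303786 207.4088555492671 [ 2.13461517 -2.16641354  0.13976176] [0.18739258 0.53831651 1.1572005 ]
side 545.3783264191069 545.3783264191069 281.1416088676608 203.48986165826685 [ 1.99567908 -0.19787848  0.11773832] [-0.46975067  0.20890193  0.98493722]
```

View pics/top0.png

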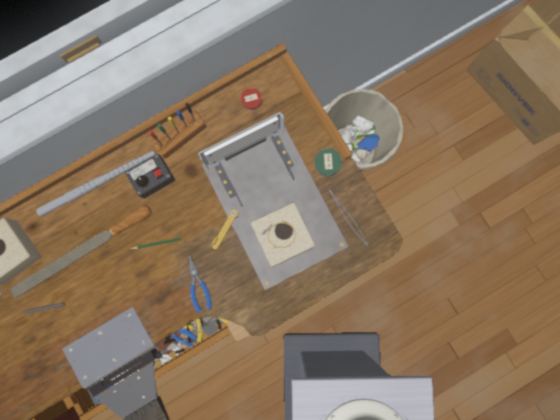

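View pics/side0.png

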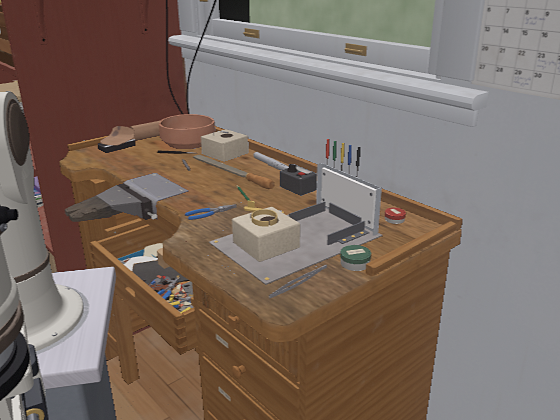

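Top view: the hearth plate spans about (200,155)–(345,240), with the lane towards the upper left. The brick is at (283,234), the keeper (yellow) at (225,230), the tin at (328,162), the tweezers at (350,217) and the pliers at (198,285). Next I'll fit poses from the depth.

```bash
cat > h.py <<'E'
from rig import *
import cv2, numpy as np
def cloud(n):
    c=read_camera(n);R=cv2.Rodrigues(np.array(c["rvec"]))[0];d=c["depth"]
    v,u=np.mgrid[:420,:560];P=np.stack([(u-c["cx"])/c["fx"]*d,(v-c["cy"])/c["fy"]*d,d],-1)
    W=(P-np.array(c["tvec"]))@R; W[d==0]=np.nan
    return c,R,W
def plane_px(c,R,uv,z):
    uv=np.atleast_2d(uv).astype(float);o=-R.T@np.array(c["tvec"])
    r=np.c_[(uv[:,0]-c["cx"])/c["fx"],(uv[:,1]-c["cy"])/c["fy"],np.ones(len(uv))]@R
    return (o+r*((z-o[2])/r[:,2])[:,None])[:,:2]
def rect(p):
    r=cv2.minAreaRect((p[:,:2]*1000).astype(np.float32));return r
E
python3 - <<'E'
from h import *
c,R,W=cloud("top")
v,u=np.mgrid[:420,:560]
def sel(u0,u1,v0,v1,z0,z1):
    m=(u>=u0)&(u<=u1)&(v>=v0)&(v<=v1)&(W[...,2]>z0)&(W[...,2]<z1);return W[m]
print("bench z",np.nanmedian(W[300:310,240:250,2]),"plate z",np.nanmedian(W[185:195,255:265,2]))
b=sel(235,330,190,280,.05,.069);print("brick",len(b),rect(b),np.median(b[:,2]))
s=sel(190,295,105,170,.09,.14);print("shield top",len(s),rect(s))
for n,px in dict(platecorners=[(268,287),(347,244),(202,160)]).items(): print(n,plane_px(c,R,px,.004))
im=cv2.resize(c["img"][100:310,170:380],None,fx=2.85,fy=2.85,interpolation=cv2.INTER_CUBIC)
cv2.imwrite("pics/crop1.png",im[...,::-1])
print("px->world", plane_px(c,R,[(215,245),(236,212),(328,162),(333,192),(366,244),(192,258),(205,310)],.01))
k=sel(205,245,200,255,.015,.05);print("keeper",len(k),rect(k))
k=sel(205,245,200,255,.034,.05);print("tab",len(k),k.mean(0) if len(k) else 0)
E
```

```text
bench z 0.0006640652913650068 plate z 0.00537071190989574
brick 1868 ((477.6951904296875, 176.58929443359375), (110.10747528076172, 110.05342102050781), 24.669782638549805) 0.06644087216633765
shield top 773 ((733.5368041992188, 287.0188293457031), (116.08842468261719, 201.4195098876953), 26.645017623901367)
platecorners [[0.35925674 0.2129289 ]
 [0.45638178 0.02634451]
 [0.6631855  0.36818172]]
px->world [[ 0.45823425  0.33561116]
 [ 0.5352669   0.2862695 ]
 [ 0.65224077  0.06626372]
 [ 0.57954054  0.05635187]
 [ 0.45536013 -0.01726513]
 [ 0.42874099  0.38917505]
 [ 0.30915955  0.35823849]]
keeper 296 ((504.2237854003906, 304.0614318847656), (18.579425811767578, 124.77420806884766), 62.9296875)
tab 26 [0.48360379 0.31930798 0.04111845]
```

View pics/crop1.png

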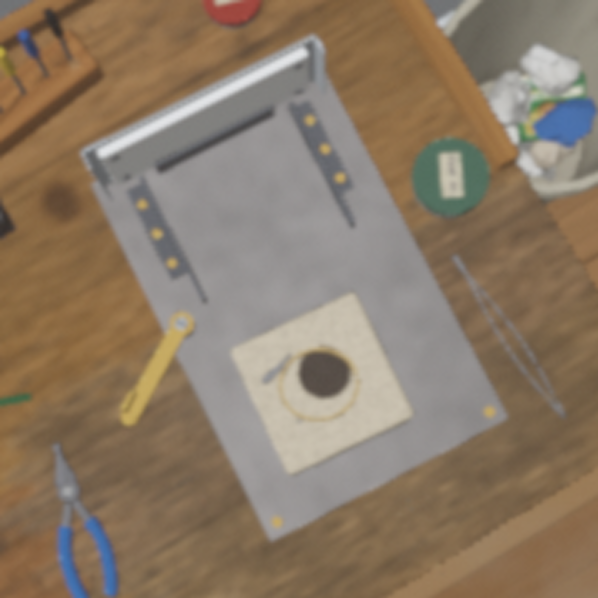

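Crop (2.85×, origin (170,100)): plate front corners at (272,541) and (507,416), rail front ends at (207,302) and (353,227), pivot at (182,322), keeper tip at about (128,424). Fit the hearth pose from these.

```bash
cat >> h.py <<'E'
def h2w(H,p):
    a=H[2];return np.array(H[:2])+np.atleast_2d(p)@np.array([[np.cos(a),np.sin(a)],[-np.sin(a),np.cos(a)]])
def w2h(H,p):
    a=H[2];return (np.atleast_2d(p)-np.array(H[:2]))@np.array([[np.cos(a),-np.sin(a)],[np.sin(a),np.cos(a)]])
E
python3 - <<'E'
from h import *
from scipy.optimize import least_squares
c,R,W=cloud("top")
v,u=np.mgrid[:420,:560]
# crop px, hearth xy mm, z mm
D=[((272,541),(-200,110),4),((507,416),(-200,-110),4),((207,302),(0,69),30),((353,227),(0,-69),30),((182,322),(-10,94),28),
   ((158,170),(115,55),32),((272,112),(115,-55),32)]
w=np.array([plane_px(c,R,(170+(p[0]+.5)/2.85-.5,100+(p[1]+.5)/2.85-.5),z/1000)[0] for p,_,z in D]); h=np.array([x[1] for x in D])/1000
r=least_squares(lambda H:(h2w(H,h)-w).ravel(),[.6,.2,.46],loss="soft_l1",f_scale=.002)
H=r.x;print("H",H,np.degrees(H[2]));print((w2h(H,w)-h)*1000)
hp=w2h(H,W[...,:2].reshape(-1,2)).reshape(420,560,2)*1000;z=W[...,2]*1000
hx,hy=hp[...,0],hp[...,1]
m=(z>90)&(z<135)&(abs(hy)<115)&(hx>100)&(hx<145);q=hp[m];print("shield",np.percentile(q,[1,50,99],axis=0))
for sgn in(1,-1):
    m=(z>22)&(z<36)&(abs(hy*sgn-69)<8)&(hx<110)&(hx>-12);q=hp[m];print("rail",q.min(0),q.max(0),np.polyfit(q[:,0],q[:,1],1),len(q))
m=(z>58)&(z<70)&(hx<30);q=hp[m];rr=cv2.minAreaRect(q.astype(np.float32));print("brick in hearth",rr)
g=c["img"].astype(int)
m=(z>68)&(z<82)&(hx<0)&(abs(hy)<70);print("bangle pts",hp[m].mean(0),rect(hp[m]/1000))
m=(z>15)&(z<50)&(hx<20)&(hy>80)&(hx>-140)&(hy<220);q=hp[m];d=q-[-10,94];a=np.arctan2(d[:,1],d[:,0]);far=np.hypot(*d.T)>30
print("keeper dir h deg",np.degrees(np.median(a[far])),np.hypot(*d.T).max())
for n,zz,box in(("tin",(22,36),(-80,110,-220,-110)),("pl",(5,20),(-260,-70,115,260))):
    m=(z>zz[0])&(z<zz[1])&(hx>box[0])&(hx<box[1])&(hy>box[2])&(hy<box[3]);print(n,rect(hp[m]/1000) if m.any() else 0)
print("TWZ",w2h(H,plane_px(c,R,[(170+457/2.85,100+257/2.85),(170+562/2.85,100+413/2.85)],.004))*1000)
np.save("H.npy",H)
E
```

```text
H [0.57972005 0.21099303 0.46561377] 26.67770396978076
[[ 1.87074415 -0.70947191]
 [ 2.88916989  1.03216315]
 [-2.49748791 -1.98516378]
 [-2.5297072   1.67225974]
 [ 2.57742647 -1.44630484]
 [-1.29668372 -1.91605236]
 [-1.1570574   2.36047894]]
shield [[ 114.91670003 -100.72782451]
 [ 123.62936929   -2.0895379 ]
 [ 130.38853606   98.38100898]]
rail [ 2.15130927 65.71671247] [108.92445338  70.01860535] [-1.11089771e-02  6.84479615e+01] 79
rail [  1.3549164  -72.47204985] [109.88987776 -67.51510925] [-7.37217475e-03 -6.91428673e+01] 95
brick in hearth ((-106.51235961914062, 15.09478759765625), (110.22071075439453, 110.25945281982422), 87.85237121582031)
bangle pts [-106.26060425   16.68950581] ((-106.8447265625, 15.347164154052734), (107.76212310791016, 108.24971771240234), 87.43939208984375)
keeper dir h deg 123.11705697262317 90.31344833397631
tin ((28.24209976196289, -193.33242797851562), (86.32542419433594, 151.33436584472656), 56.75589370727539)
pl ((-164.64547729492188, 187.5619354248047), (145.3313751220703, 187.4620361328125), 89.57365417480469)
TWZ [[ -62.18877469 -135.56396519]
 [-216.87794644 -150.5969905 ]]
```

```bash
cat >> h.py <<'E'
try: H=np.load("H.npy")
except Exception: H=None
def plan(hx,hy,z,yawh):
    "target hearth mm, tool-x yaw relative to hearth deg -> tool-frame travel now, remaining tilt/turn"
    s=get_state();Rt=cv2.Rodrigues(s["orientation"])[0];p=np.r_[h2w(H,np.array([hx,hy])/1000)[0],z/1000]
    print("t",s["time_s"],"now h",np.round(w2h(H,s["ee_pos"][:2])[0]*1000,1),"z",round(s["ee_pos"][2]*1000,1),"yawh",np.round(np.degrees(np.arctan2(Rt[1,0],Rt[0,0])-H[2]),2),"F",np.round(s["contact_force"],1))
    a=np.radians(yawh)+H[2];T=np.array([[np.cos(a),np.sin(a),0],[np.sin(a),-np.cos(a),0],[0,0,-1]]).T
    T=np.array([[np.cos(a),np.sin(a),0],[np.sin(a),-np.cos(a),0],[0,0,-1.]])
    print("turn first (deg, tool)",np.round(np.degrees(cv2.Rodrigues(Rt.T@T)[0].ravel()),2))
    print("travel before turn",np.round(Rt.T@(p-s["ee_pos"])*1000,1),"after turn",np.round(T.T@(p-s["ee_pos"])*1000,1))
E
python3 - <<'E'
from h import *
o=h2w(H,[.001,-.0004])[0]; Hn=np.r_[o,H[2]-.0075];np.save("H.npy",Hn);print(Hn)
br=w2h(Hn,h2w(H,[-.1065,.0151])[0]);print("brick",br*1000, -2.15+.43)
import h;h.H=Hn
plan(-106,115,238,90)
E
```

```text
[0.58079318 0.21108458 0.45811377]
brick [[-107.61322549   14.69332162]] -1.72
t 0.2 now h [-730.1 -571.6] z 237.0 yawh -10.27 F [-0.1  0.7 -0.3]
turn first (deg, tool) [-5.0000e-02 -6.0000e-02 -1.0027e+02]
travel before turn [ 4.917e+02 -7.869e+02  1.000e-01] after turn [686.6 624.1  -1. ]
```

```bash
python3 -m jog '{"twist":[[0,0,0],[0,0,0],[0,0,0],[0,0,0],[0,0,0],[0,0,0],[0,0,0],[0,0,0],[0,0,0],[0,0,0]],"travel":[[35,-30,0],[35,-30,0],[35,-30,0],[35,-30,0],[35,-30,0],[35,-30,0],[35,-30,0],[35,-30,0],[35,-30,0],[35,-30,0]],"grip":[50,50,50,50,50,50,50,50,50,50]}'
python3 -m jog '{"twist":[[0,0,0],[0,0,0],[0,0,0],[0,0,0],[0,0,0],[0,0,0],[0,0,0],[0,0,0],[0,0,0],[0,0,0],[0,0,0],[0,0,0]],"travel":[[12,-40,0],[12,-40,0],[12,-40,0],[12,-40,0],[12,-40,0],[12,-40,0],[12,-40,0],[12,-40,0],[12,-40,0],[12,-40,0],[12,-40,0],[0,0,0]],"grip":[50,50,50,50,50,50,50,50,50,50,50,50]}'
python3 -m jog '{"twist":[[0,0,-8],[0,0,-8],[0,0,-8],[0,0,-8],[0,0,-8],[0,0,-8],[0,0,-8],[0,0,-8],[0,0,-8],[0,0,-8],[0,0,-8],[0,0,-8]],"travel":[[0,0,0],[0,0,0],[0,0,0],[0,0,0],[0,0,0],[0,0,0],[0,0,0],[0,0,0],[0,0,0],[0,0,0],[0,0,0],[0,0,0]],"grip":[50,50,50,50,50,50,50,50,50,50,50,50]}'
python3 -c "
from h import *
plan(-106,115,238,90);print(get_state()['gripper_width'],get_state()['qpos'])"
```

```text
time_s: 1.2
ee_pos: [0.4335, -0.2386, 0.2379]
orientation: [3.111, 0.436, 0.0]
contact_force: [0.9, -0.1, 0.2]
gripper_width: 0.498
gripper_force: 0.0
time_s: 2.4
ee_pos: [0.4372, 0.2263, 0.2385]
orientation: [-3.104, -0.451, -0.002]
contact_force: [0.8, -0.4, 0.0]
gripper_width: 0.501
gripper_force: 0.0
time_s: 3.6
ee_pos: [0.4387, 0.2182, 0.2376]
orientation: [1.751, 2.608, -0.001]
contact_force: [0.3, 0.6, -0.0]
gripper_width: 0.499
gripper_force: 0.0
t 3.6 now h [-124.3   69.2] z 237.6 yawh 86.01 F [ 0.3  0.6 -0. ]
turn first (deg, tool) [-0.02  0.05 -3.99]
travel before turn [46.9 15.  -0.5] after turn [45.8 18.3 -0.4]
0.49911811904361264 [ 0.52727042  0.49298818 -1.31867104  1.92601126  0.52904859  1.14135762
 -0.60965075]
```

```bash
python3 -m jog '{"twist":[[0,0,-4],[0,0,0],[0,0,0],[0,0,0],[0,0,0],[0,0,0],[0,0,0],[0,0,0],[0,0,0],[0,0,0],[0,0,0]],"travel":[[0,0,0],[23,9,0],[23,9,0],[0,0,0],[0,0,30],[0,0,30],[0,0,30],[0,0,30],[0,0,30],[0,0,30],[0,0,0]],"grip":[50,50,50,50,50,50,50,50,50,50,50]}'
python3 -c "
from h import *
plan(-106,95,36,90)
c=read_camera('top');cv2.imwrite('pics/t2.png',cv2.resize(c['img'][130:310,170:370],None,fx=3,fy=3)[...,::-1])"
```

```text
time_s: 4.7
ee_pos: [0.4327, 0.2652, 0.0545]
orientation: [-1.665, -2.661, 0.01]
contact_force: [-0.8, -0.8, -0.3]
gripper_width: 0.499
gripper_force: 0.0
t 4.7 now h [-108.9  114.1] z 54.5 yawh 89.69 F [-0.8 -0.8 -0.3]
turn first (deg, tool) [-0.4   0.08 -0.31]
travel before turn [-19.    3.1  18.5] after turn [-19.1   2.9  18.5]
```

View pics/t2.png

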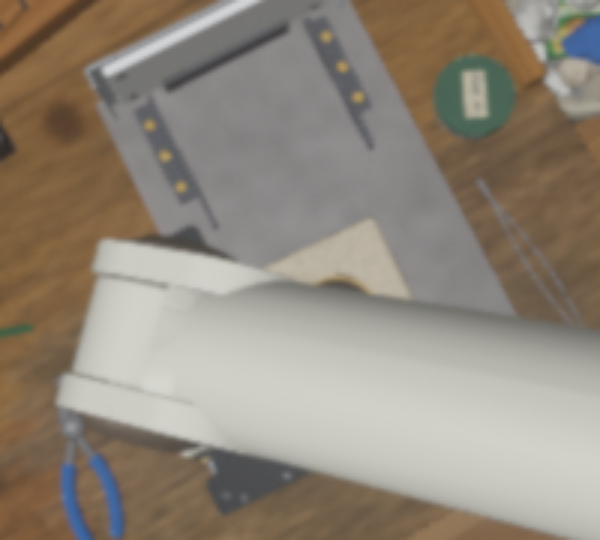

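```bash
python3 -m jog '{"twist":[[-0.4,0,-0.3],[0,0,0],[0,0,0],[0,0,0],[0,0,0],[0,0,0],[0,0,0]],"travel":[[0,0,9],[0,0,9],[-8,3,0],[-8,0,0],[-4,0,0],[0,0,0],[0,0,0]],"grip":[50,50,50,50,50,50,50]}'
python3 -c "
from h import *
plan(-108,64.5,36,90)"
python3 -m jog '{"twist":[[0,0,0],[0,0,0],[0,0,0],[0,0,0],[0,0,0],[0,0,0],[0,0,0]],"travel":[[-3,0,0],[-3,0,0],[-3,0,0],[-3,0,0],[-3,0,0],[-3,0,0],[0,0,0]],"grip":[50,50,50,50,50,50,50]}'
python3 -c "
from h import *
plan(-108,64.5,36,90)
c,R,W=cloud('side');cv2.imwrite('pics/s2.png',cv2.resize(c['img'][160:310,180:390],None,fx=3,fy=3)[...,::-1])"
```

```text
time_s: 5.45
ee_pos: [0.4466, 0.2517, 0.04]
orientation: [1.657, 2.664, 0.01]
contact_force: [-0.5, 0.2, 0.2]
gripper_width: 0.498
gripper_force: 0.0
t 5.45 now h [-102.4   95.8] z 40.0 yawh 89.99 F [-0.5  0.2  0.2]
turn first (deg, tool) [ 0.43 -0.   -0.01]
travel before turn [-31.3  -5.6   4. ] after turn [-31.3  -5.6   4. ]
time_s: 6.15
ee_pos: [0.454, 0.2357, 0.0397]
orientation: [1.657, 2.665, 0.009]
contact_force: [-1.5, 0.6, 0.1]
gripper_width: 0.5
gripper_force: 0.7
t 6.15 now h [-102.9   78.2] z 39.7 yawh 90.01 F [-1.5  0.6  0.1]
turn first (deg, tool) [ 0.38 -0.03  0.01]
travel before turn [-13.7  -5.2   3.7] after turn [-13.7  -5.1   3.7]
```

View pics/s2.png

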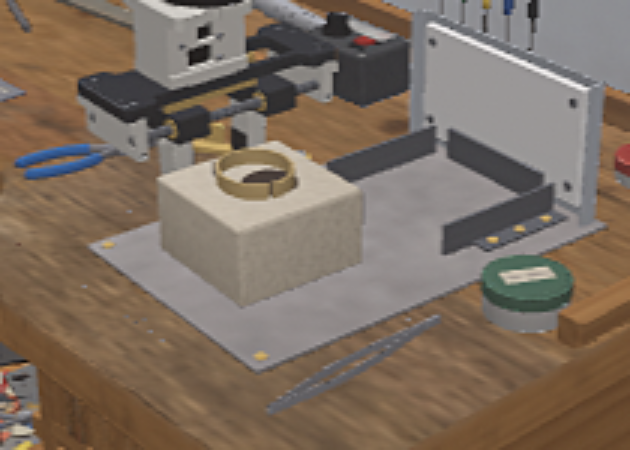

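Side view: the fingers are just at the brick's left face (crop (175,150)), the gripper is above everything, and the bangle is centred.

```bash
cat >> h.py <<'E'
def brick(n="side"):
    c,R,W=cloud(n);hp=w2h(H,W[...,:2].reshape(-1,2)).reshape(420,560,2)*1000;z=W[...,2]*1000
    g=c["img"].astype(int);pale=(g.min(-1)>110)&(g[...,0]-g[...,2]>8)
    m=(z>60)&(z<70)&pale&(abs(hp[...,1])<95)&(hp[...,0]>-190)&(hp[...,0]<118)
    m=cv2.morphologyEx(m.astype(np.uint8),cv2.MORPH_OPEN,np.ones((3,3)))>0
    r=cv2.minAreaRect(hp[m].astype(np.float32));a=(r[2]+45)%90-45
    print(n,"brick c",np.round(r[0],1),"size",np.round(r[1],1),"yaw",round(a,2),m.sum())
E
python3 -c "
from h import *
brick()"
python3 -m jog '{"twist":[[0,0,0],[0,0,0],[0,0,0],[0,0,0],[0,0,0],[0,0,0]],"travel":[[-2,0,0],[-3,0,0],[-3,0,0],[-3,0,0],[-2,0,0],[0,0,0]],"grip":[50,50,50,50,50,50]}'
python3 -c "
from h import *
plan(-108,64.5,36,90);brick()"
```

```text
side brick c [-108.8   10.9] size [118.2 110.6] yaw -1.07 841
time_s: 6.85
ee_pos: [0.4605, 0.2235, 0.0398]
orientation: [1.657, 2.664, 0.009]
contact_force: [-0.4, 1.2, -1.3]
gripper_width: 0.499
gripper_force: 0.5
t 6.85 now h [-102.4   64.3] z 39.8 yawh 89.98 F [-0.4  1.2 -1.3]
turn first (deg, tool) [ 0.41  0.03 -0.02]
travel before turn [ 0.2 -5.6  3.7] after turn [ 0.2 -5.6  3.8]
side brick c [-108.4   -1.2] size [121.2 110.3] yaw -0.52 869
```

```bash
python3 -m jog '{"twist":[[0.4,0,0],[0,0,0],[0,0,0],[0,0,0],[0,0,0],[0,0,0],[0,0,0],[0,0,0],[0,0,0]],"travel":[[8,0,0],[8,0,0],[0,0,-40],[0,0,-40],[0,0,-40],[-27,-28,0],[-27,-28,0],[-27,-28,0],[0,0,0]],"grip":[50,50,50,50,50,50,50,50,50]}'
python3 -m jog '{"twist":[[0,0,7.5],[0,0,7.5],[0,0,7.5],[0,0,7.5],[0,0,7.5],[0,0,7.5],[0,0,7.5],[0,0,7.5],[0,0,7.5],[0,0,7.5],[0,0,7.5],[0,0,7.5]],"travel":[[0,0,0],[0,0,0],[0,0,0],[0,0,0],[0,0,0],[0,0,0],[0,0,0],[0,0,0],[0,0,0],[0,0,0],[0,0,0],[0,0,0]],"grip":[60,60,60,60,60,60,60,60,60,60,60,60]}'
python3 -c "
from h import *
plan(-188,0,39,0);print(get_state()['qpos']);brick();brick('top')
c=read_camera('top');cv2.imwrite('pics/t3.png',cv2.resize(c['img'][130:310,170:370],None,fx=3,fy=3)[...,::-1])"
```

```text
time_s: 7.8
ee_pos: [0.4115, 0.1224, 0.1586]
orientation: [1.667, 2.662, -0.011]
contact_force: [-0.4, -0.0, -0.3]
gripper_width: 0.499
gripper_force: 0.0
time_s: 9.0
ee_pos: [0.4134, 0.1299, 0.16]
orientation: [3.061, 0.709, 0.001]
contact_force: [-0.9, -0.2, -0.0]
gripper_width: 0.598
gripper_force: 0.0
t 9.0 now h [-186.1    1.2] z 160.0 yawh -0.17 F [-0.9 -0.2 -0. ]
turn first (deg, tool) [ 0.01 -0.03 -0.17]
travel before turn [ -2.    1.2 121. ] after turn [ -1.9   1.2 121. ]
[ 0.44832764  0.31238391 -0.92447374  2.13195962  0.33432298  0.84537154
 -1.79422236]
side brick c [-107.7   -5.2] size [111.8 111.8] yaw 0.64 855
top brick c [-85.9  -0.1] size [ 69.  109.6] yaw 0.46 753
```

View pics/t3.png

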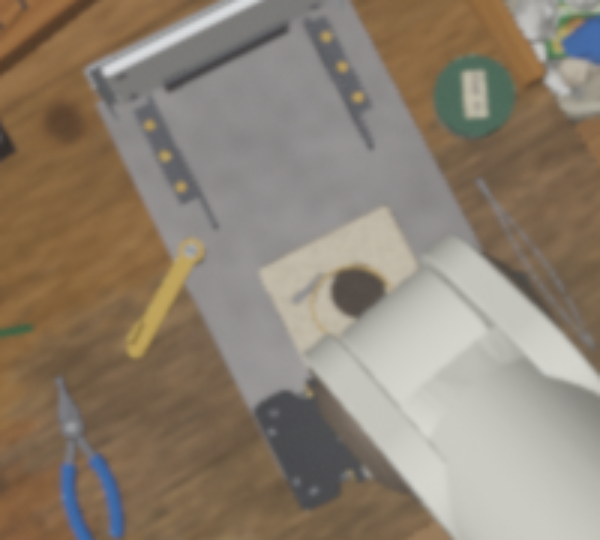

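The brick now sits at y≈0, yaw 0.5°, with the bangle centred. Descend behind it.

```bash
python3 -m jog '{"twist":[[0,0,-0.2],[0,0,0],[0,0,0],[0,0,0],[0,0,0],[0,0,0],[0,0,0]],"travel":[[-2,1,20],[0,0,25],[0,0,25],[0,0,25],[0,0,20],[0,0,6],[0,0,0]],"grip":[60,60,60,60,60,60,60]}'
python3 -c "
from h import *
plan(-172,0,39,0)"
python3 -m jog '{"twist":[[0,0,0],[0,0,0],[0,0,0],[0,0,0],[0,0,0],[0,0,0],[0,0,0],[0,0,0],[0,0,0],[0,0,0]],"travel":[[2,0,0],[3,0,0],[3,0,0],[3,0,0],[3,0,0],[4,0,0],[5,0,0],[5,0,0],[5,0,0],[3,0,0]],"grip":[60,60,60,60,60,60,60,60,60,60]}'
python3 -c "
from h import *
plan(-4.5,0,39,0);brick('top');brick()"
```

```text
time_s: 9.85
ee_pos: [0.4114, 0.1273, 0.0382]
orientation: [-3.057, -0.724, 0.003]
contact_force: [0.6, 0.3, 0.7]
gripper_width: 0.595
gripper_force: 0.0
t 9.85 now h [-189.    -0.2] z 38.2 yawh 0.39 F [0.6 0.3 0.7]
turn first (deg, tool) [-0.05  0.09  0.39]
travel before turn [17.  -0.1 -0.8] after turn [17.  -0.2 -0.8]
time_s: 10.85
ee_pos: [0.4435, 0.1424, 0.0383]
orientation: [3.057, 0.719, -0.004]
contact_force: [-3.4, -2.2, 0.3]
gripper_width: 0.6
gripper_force: 1.8
t 10.85 now h [-153.6   -0.9] z 38.3 yawh 0.23 F [-3.4 -2.2  0.3]
turn first (deg, tool) [0.01 0.14 0.23]
travel before turn [149.1  -0.3  -1. ] after turn [149.1  -0.9  -0.7]
top brick c [-63.7   2.3] size [ 64.8 106.9] yaw 2.62 532
side brick c [-79.3 -49.1] size [119.5  52.2] yaw 25.59 319
```

```bash
python3 -m jog '{"twist":[[0,0,0.2],[0,0,0],[0,0,0],[0,0,0],[0,0,0],[0,0,0],[0,0,0],[0,0,0],[0,0,0],[0,0,0],[0,0,0]],"travel":[[3,0,0],[4,0,0],[5,0,0],[5,0,0],[5,0,0],[5,0,0],[5,0,0],[5,0,0],[4,0,0],[3,0,0],[0,0,0]],"grip":[60,60,60,60,60,60,60,60,60,60,60]}'
python3 -c "
from h import *
plan(-4.5,0,39,0);brick('top')
c=read_camera('top');cv2.imwrite('pics/t4.png',cv2.resize(c['img'][110:290,170:370],None,fx=3,fy=3)[...,::-1])"
```

```text
time_s: 12.05
ee_pos: [0.4846, 0.1628, 0.0389]
orientation: [-3.059, -0.714, -0.002]
contact_force: [-1.3, -1.8, -0.4]
gripper_width: 0.597
gripper_force: 0.5
t 12.05 now h [-107.7   -0.8] z 38.9 yawh 0.03 F [-1.3 -1.8 -0.4]
turn first (deg, tool) [-0.01 -0.07  0.03]
travel before turn [ 1.032e+02 -7.000e-01  1.000e-01] after turn [ 1.032e+02 -8.000e-01 -1.000e-01]
top brick c [-10.1   8.6] size [49.6 95.1] yaw 2.55 363
```

View pics/t4.png

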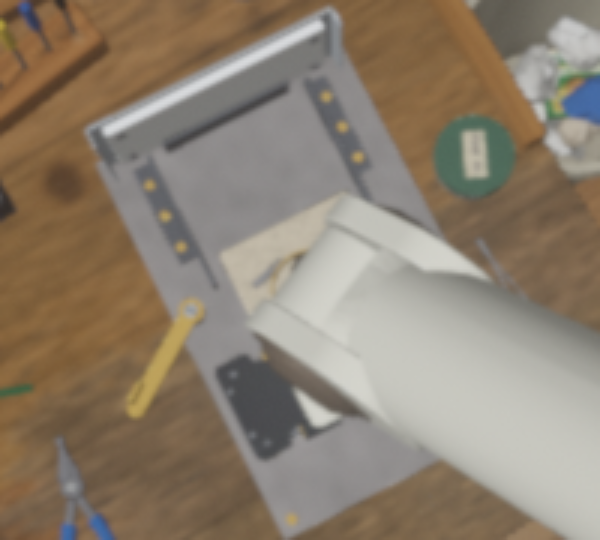

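The brick is partly hidden by the arm. Its front-left top corner is at crop (221,254), the front edge runs to (348,193), and the left edge to (249,312).

```bash
python3 -c "
from h import *
c,R,W=cloud('top')
f=lambda p,z:np.round(w2h(H,plane_px(c,R,[(170+(a+.5)/3-.5,110+(b+.5)/3-.5) for a,b in p],z))*1000,1)
q=f([(221,254),(340,196),(249,312)],.066);print(q,np.degrees(np.arctan2(-(q[1]-q[0])[0],-(q[1]-q[0])[1]))*-1)
print('rail front ends L,R',f([(215,287),(366,195)],.03))
"
```

```text
[[ 12.3  53.5]
 [ 11.  -46.5]
 [-36.7  54.5]] -0.7448031783150647
rail front ends L,R [[ -2.3  69.1]
 [  8.8 -68.1]]
```

```bash
python3 -m jog '{"twist":[[0,0,0],[0,0,0],[0,0,0],[0,0,0],[0,0,0],[0,0,0],[0,0,0],[0,0,0],[0,0,0],[0,0,0],[0,0,0],[0,0,0]],"travel":[[3,0,0],[4,0,0],[5,0,0],[5,0,0],[5,0,0],[5,0,0],[5,0,0],[5,0,0],[5,0,0],[4,0,0],[3,0,0],[0,0,0]],"grip":[60,60,60,60,60,60,60,60,60,60,60,60]}'
python3 -c "
from h import *
plan(-4.5,0,39,0)"
python3 -m jog '{"twist":[[0,0,0],[0,0,0],[0,0,0],[0,0,0],[0,0,0],[0,0,0],[0,0,0],[0,0,0],[0,0,0],[0,0,0]],"travel":[[3,0,0],[4,0,0],[5,0,0],[5,0,0],[5,0,0],[5,0,0],[5,0,0],[4,0,0],[3,0,0],[0,0,0]],"grip":[60,60,60,60,60,60,60,60,60,60]}'
python3 -c "
from h import *
plan(-4.5,0,39,0)
c=read_camera('side');cv2.imwrite('pics/s4.png',cv2.resize(c['img'][150:300,220:400],None,fx=3.3,fy=3.3)[...,::-1])"
```

```text
time_s: 13.4
ee_pos: [0.5285, 0.1845, 0.0388]
orientation: [-3.059, -0.714, -0.002]
contact_force: [-0.6, -0.2, -0.2]
gripper_width: 0.598
gripper_force: 0.5
t 13.4 now h [-58.7  -0.7] z 38.8 yawh 0.03 F [-0.6 -0.2 -0.2]
turn first (deg, tool) [-0.02 -0.07  0.03]
travel before turn [54.2 -0.6 -0.1] after turn [54.2 -0.7 -0.2]
time_s: 14.4
ee_pos: [0.5635, 0.2018, 0.0388]
orientation: [-3.059, -0.714, -0.002]
contact_force: [-0.2, -0.6, -0.9]
gripper_width: 0.601
gripper_force: 0.6
t 14.4 now h [-19.7  -0.7] z 38.8 yawh 0.03 F [-0.2 -0.6 -0.9]
turn first (deg, tool) [-0.02 -0.08  0.03]
travel before turn [15.2 -0.7 -0.2] after turn [15.2 -0.7 -0.2]
```

View pics/s4.png

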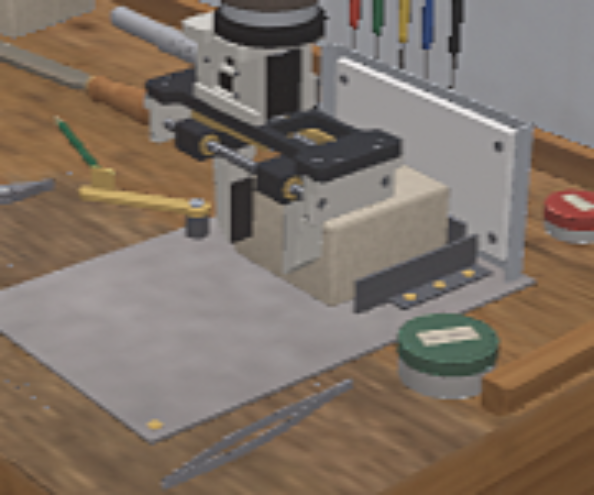

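The brick is in the lane, clear of the right rail. Now the last stretch, slowly, until the force rises.

```bash
python3 -m jog '{"twist":[[0,0,0],[0,0,0],[0,0,0],[0,0,0],[0,0,0],[0,0,0],[0,0,0],[0,0,0]],"travel":[[2,0,0],[2,0,0],[2,0,0],[2,0,0],[2,0,0],[1,0,0],[1,0,0],[0,0,0]],"grip":[60,60,60,60,60,60,60,60]}'
python3 -m jog '{"twist":[[0,0,0],[0,0,0],[0,0,0]],"travel":[[1,0,0],[1,0,0],[1,0,0]],"grip":[60,60,60]}'
python3 -c "
from h import *
plan(-4.5,0,39,0)"
```

```text
time_s: 15.25
ee_pos: [0.5737, 0.2067, 0.0388]
orientation: [-3.059, -0.714, -0.001]
contact_force: [-2.7, -1.8, 2.2]
gripper_width: 0.602
gripper_force: 1.9
time_s: 15.55
ee_pos: [0.5752, 0.2074, 0.0386]
orientation: [3.058, 0.714, -0.003]
contact_force: [-8.3, -4.4, 5.6]
gripper_width: 0.598
gripper_force: 4.8
t 15.55 now h [-6.7 -0.8] z 38.6 yawh 0.03 F [-8.3 -4.4  5.6]
turn first (deg, tool) [0.02 0.13 0.03]
travel before turn [ 2.2 -0.8 -0.4] after turn [ 2.2 -0.8 -0.4]
```

```bash
python3 -m jog '{"twist":[[0,0,0],[0,0,0],[0,0,0],[0,0,0]],"travel":[[1,0,0],[1,0,0],[0,0,0],[0,0,0]],"grip":[60,60,60,60]}'
python3 -c "
from h import *
plan(-4.5,0,39,0)"
python3 -m jog '{"twist":[[0,0,0],[0,0,0],[0,0,0],[0,0,0],[0,0,0],[0,0,0],[0,0,0],[0,0,0],[0,0,0],[0,0,0]],"travel":[[-3,0,0],[-8,0,0],[-15,0,0],[-20,0,0],[0,0,-30],[0,0,-30],[0,0,-30],[-30,0,0],[-30,0,0],[0,0,0]],"grip":[60,60,60,60,0,0,0,0,0,0]}'
python3 -c "
from h import *
plan(-35,169,42,0)
c,R,W=cloud('top');cv2.imwrite('pics/t5.png',cv2.resize(c['img'][100:280,170:370],None,fx=3,fy=3)[...,::-1]);brick('top')
print(get_state()['gripper_width'])"
```

```text
time_s: 15.95
ee_pos: [0.5751, 0.2074, 0.0382]
orientation: [3.057, 0.714, -0.009]
contact_force: [-11.8, -4.7, 7.8]
gripper_width: 0.601
gripper_force: 6.4
t 15.95 now h [-6.7 -0.8] z 38.2 yawh 0.04 F [-11.8  -4.7   7.8]
turn first (deg, tool) [0.06 0.35 0.04]
travel before turn [ 2.2 -0.8 -0.8] after turn [ 2.2 -0.8 -0.8]
time_s: 16.95
ee_pos: [0.4801, 0.1601, 0.1286]
orientation: [3.057, 0.714, -0.002]
contact_force: [0.1, -0.4, 0.5]
gripper_width: 0.128
gripper_force: 0.0
t 16.95 now h [-112.9   -1.2] z 128.6 yawh 0.05 F [ 0.1 -0.4  0.5]
turn first (deg, tool) [0.11 0.1  0.05]
travel before turn [  78.2 -170.3   86.2] after turn [  77.9 -170.2   86.6]
top brick c [59.8 -0.1] size [109.2 109.8] yaw -0.34 1159
0.04428722124025998
```

View pics/t5.png

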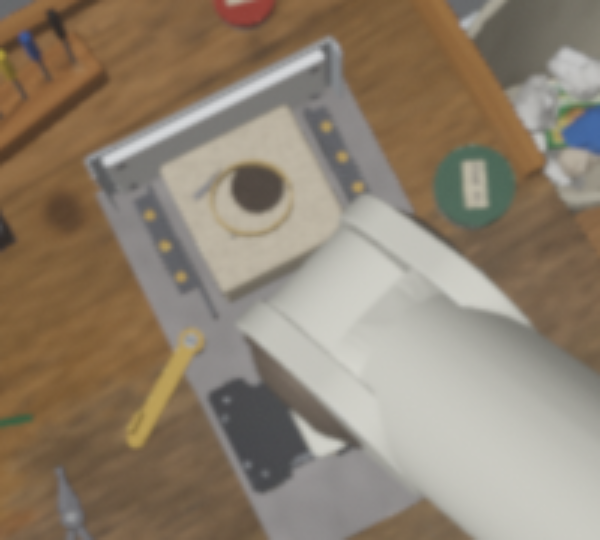

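Brick home and square (x≈59.8, yaw −0.3°), with the bangle centred. Now work out the keeper sweep.

```bash
python3 - <<'E'
from h import *
plan(-30,180,128,0)
prev=None
for phi,rc in [(98,70),(110,70)]+[(p,72) for p in range(122,250,8)]+[(254,69),(262,67),(270,66),(272,66)]:
    a=np.radians(phi);d=np.array([np.cos(a),np.sin(a)]);n=np.array([-d[1],d[0]])
    C=np.array([-10,94])+d*rc-n*(7+9.5*abs(n[0])+19*abs(n[1]))
    print(phi,np.round(C,1),"" if prev is None else "tool dx,dy %.1f %.1f"%(C[0]-prev[0],-(C[1]-prev[1])));prev=C
E
```

```text
t 17.05 now h [-108.9   -1.3] z 129.4 yawh 0.01 F [0.2 0.3 0.2]
turn first (deg, tool) [ 0.05 -0.15  0.01]
travel before turn [  78.9 -181.3    1.4] after turn [  78.9 -181.3    1.4]
98 [ -0.9 166. ] 
110 [-12.9 167.4] tool dx,dy -12.0 -1.5
122 [-26.8 168.4] tool dx,dy -14.0 -0.9
130 [-36.  166.2] tool dx,dy -9.1 2.2
138 [-45.1 162.6] tool dx,dy -9.1 3.6
146 [-54.  157.5] tool dx,dy -8.9 5.1
154 [-62.3 150.9] tool dx,dy -8.3 6.6
162 [-69.8 142.9] tool dx,dy -7.5 8.1
170 [-76.2 133.4] tool dx,dy -6.3 9.4
178 [-81.  122.8] tool dx,dy -4.9 10.6
186 [-84.4 113.2] tool dx,dy -3.4 9.6
194 [-86.6 103.5] tool dx,dy -2.2 9.7
202 [-87.3  93.2] tool dx,dy -0.7 10.3
210 [-86.5  82.4] tool dx,dy 0.9 10.7
218 [-83.9  71.6] tool dx,dy 2.6 10.8
226 [-79.5  61. ] tool dx,dy 4.4 10.6
234 [-73.2  50.9] tool dx,dy 6.2 10.0
242 [-65.3  41.8] tool dx,dy 8.0 9.1
254 [-49.6  33.6] tool dx,dy 15.7 8.3
262 [-38.2  30.3] tool dx,dy 11.4 3.3
270 [-26.5  28. ] tool dx,dy 11.7 2.3
272 [-24.8  27.4] tool dx,dy 1.7 0.6
```

```bash
python3 -m jog '{"twist":[[0,0,0],[0,0,0],[0,0,0],[0,0,0],[0,0,0],[0,0,0],[0,0,0],[0,0,0],[0,0,0],[0,0,0],[0,0,0]],"travel":[[21,-33,0],[22,-34,0],[22,-34,0],[22,-34,0],[22,-34,0],[0,0,0],[0,0,25],[0,0,25],[0,0,25],[0,0,18],[0,0,0]],"grip":[0,0,0,0,0,0,0,0,0,0,0]}'
python3 -c "
from h import *
plan(-13,167,36,0)
c=read_camera('side');cv2.imwrite('pics/s6.png',cv2.resize(c['img'][140:290,180:380],None,fx=3.3,fy=3.3)[...,::-1])"
```

```text
time_s: 18.15
ee_pos: [0.5048, 0.3604, 0.0329]
orientation: [3.058, 0.713, -0.006]
contact_force: [-0.7, -1.3, 0.4]
gripper_width: 0.003
gripper_force: 0.0
t 18.15 now h [ -2.1 167.5] z 32.9 yawh 0.01 F [-0.7 -1.3  0.4]
turn first (deg, tool) [0.03 0.24 0.01]
travel before turn [-10.9   0.5  -3.1] after turn [-10.9   0.5  -3.1]
```

View pics/s6.png

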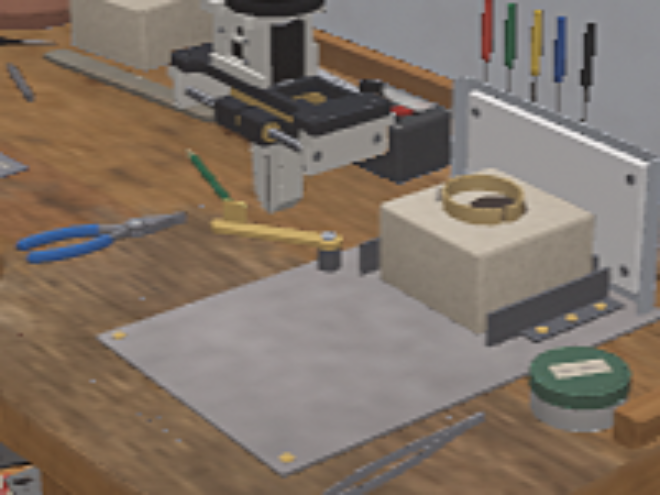

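The finger stands behind the keeper (fingertips at crop (278,195), keeper tab at (232,210)). Sweep.

```bash
python3 -m jog '{"twist":[[0,0,0],[0,0,0],[0,0,0],[0,0,0],[0,0,0],[0,0,0],[0,0,0],[0,0,0],[0,0,0],[0,0,0],[0,0,0],[0,0,0]],"travel":[[-5,0,-3],[-6,0,0],[-7,0,0],[-7,-1,0],[-4,1,0],[-5,1,0],[-4,2,0],[-5,2,0],[-4,2,0],[-5,3,0],[-4,3,0],[-4,3,0]],"grip":[0,0,0,0,0,0,0,0,0,0,0,0]}'
python3 -c "
from h import *
plan(-62,151,36,0)"
python3 -m jog '{"twist":[[0,0,0],[0,0,0],[0,0,0],[0,0,0],[0,0,0],[0,0,0],[0,0,0],[0,0,0],[0,0,0],[0,0,0]],"travel":[[-4,4,0],[-4,4,0],[-3,5,0],[-3,5,0],[-3,5,0],[-2,5,0],[-2,5,0],[-1,5,0],[-1,5,0],[-1,5,0]],"grip":[0,0,0,0,0,0,0,0,0,0]}'
python3 -c "
from h import *
plan(-86.5,103.5,36,0)"
```

```text
time_s: 19.4
ee_pos: [0.4589, 0.3203, 0.0387]
orientation: [3.059, 0.714, -0.0]
contact_force: [0.8, -0.3, 0.1]
gripper_width: 0.001
gripper_force: 0.3
t 19.4 now h [-61.  151.9] z 38.7 yawh 0.02 F [ 0.8 -0.3  0.1]
turn first (deg, tool) [0.   0.   0.02]
travel before turn [-1.   0.9  2.7] after turn [-1.   0.9  2.7]
time_s: 20.4
ee_pos: [0.459, 0.2668, 0.0388]
orientation: [-3.059, -0.714, -0.0]
contact_force: [0.9, 1.2, 0.0]
gripper_width: 0.0
gripper_force: 0.3
t 20.4 now h [-84.6 103.9] z 38.8 yawh 0.03 F [0.9 1.2 0. ]
turn first (deg, tool) [-0.01 -0.01  0.03]
travel before turn [-1.9  0.4  2.8] after turn [-1.9  0.4  2.8]
```

```bash
python3 -m jog '{"twist":[[0,0,0],[0,0,0],[0,0,0],[0,0,0],[0,0,0],[0,0,0],[0,0,0],[0,0,0],[0,0,0],[0,0,0],[0,0,0],[0,0,0]],"travel":[[-1,5,1],[-1,5,1],[0,5,1],[0,6,0],[1,5,0],[1,5,0],[2,5,0],[2,5,0],[3,5,0],[3,5,0],[4,5,0],[4,4,0]],"grip":[0,0,0,0,0,0,0,0,0,0,0,0]}'
python3 -c "
from h import *
plan(-65,42,36,0)
c=read_camera('side');cv2.imwrite('pics/s7.png',cv2.resize(c['img'][140:290,180:380],None,fx=3.3,fy=3.3)[...,::-1])"
```

```text
time_s: 21.6
ee_pos: [0.5021, 0.2209, 0.0357]
orientation: [3.059, 0.714, -0.0]
contact_force: [0.3, 1.2, 0.8]
gripper_width: 0.004
gripper_force: 0.3
t 21.6 now h [-66.3  43.6] z 35.7 yawh 0.01 F [0.3 1.2 0.8]
turn first (deg, tool) [0.01 0.   0.01]
travel before turn [ 1.3  1.6 -0.3] after turn [ 1.3  1.6 -0.3]
```

View pics/s7.png

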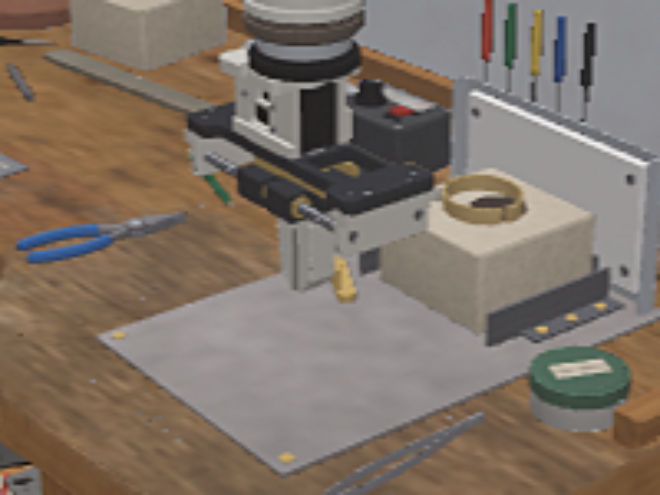

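The keeper is following the finger (free end at crop (345,295)). Finish closing.

```bash
python3 -m jog '{"twist":[[0,0,0],[0,0,0],[0,0,0],[0,0,0],[0,0,0],[0,0,0],[0,0,0],[0,0,0],[0,0,0],[0,0,0]],"travel":[[4,3,0],[4,3,0],[4,2,0],[5,2,0],[5,2,0],[4,1,0],[4,1,0],[4,1,0],[3,1,0],[0,0,0]],"grip":[0,0,0,0,0,0,0,0,0,0]}'
python3 -c "
from h import *
plan(-26.5,28,36,0)"
python3 -m jog '{"twist":[[0,0,0],[0,0,0],[0,0,0],[0,0,0]],"travel":[[1,0,0],[1,0,0],[1,0,0],[0,0,0]],"grip":[0,0,0,0]}'
python3 -c "
from h import *
plan(-26.5,28,36,0)"
```

```text
time_s: 22.65
ee_pos: [0.5424, 0.2234, 0.0358]
orientation: [-3.059, -0.714, -0.001]
contact_force: [-0.4, -0.6, 0.5]
gripper_width: 0.005
gripper_force: 0.0
t 22.65 now h [-29.  28.] z 35.8 yawh 0.01 F [-0.4 -0.6  0.5]
turn first (deg, tool) [ 0.   -0.03  0.01]
travel before turn [ 2.5  0.  -0.2] after turn [ 2.5  0.  -0.2]
time_s: 23.05
ee_pos: [0.5428, 0.2237, 0.0354]
orientation: [3.058, 0.714, -0.005]
contact_force: [-4.5, -1.9, 3.8]
gripper_width: 0.004
gripper_force: 2.8
t 23.05 now h [-28.5  28.1] z 35.4 yawh 0.03 F [-4.5 -1.9  3.8]
turn first (deg, tool) [0.04 0.21 0.03]
travel before turn [ 2.   0.1 -0.6] after turn [ 2.   0.1 -0.6]
```

```bash
python3 -m jog '{"twist":[[0,0,0],[0,0,0],[0,0,0],[0,0,0],[0,0,0],[0,0,0],[0,0,0],[0,0,0],[0,0,0],[0,0,0],[0,0,0]],"travel":[[-3,0,0],[-8,0,0],[-15,0,0],[-20,0,0],[-20,0,0],[0,0,-35],[0,0,-35],[0,0,-35],[-30,0,-20],[-30,0,0],[0,0,0]],"grip":[0,0,0,0,0,0,0,0,0,0,0]}'
python3 -c "
from h import *
brick('top')
a=read_camera('side')['img'][150:290,200:380];b=read_camera('top')['img'][120:260,190:350]
f=lambda x:cv2.resize(x,(400,340),interpolation=cv2.INTER_CUBIC)
cv2.imwrite('pics/e.png',np.hstack([f(a),f(b)])[...,::-1])"
```

```text
time_s: 24.15
ee_pos: [0.4282, 0.1667, 0.1607]
orientation: [3.056, 0.714, -0.002]
contact_force: [0.2, 0.1, -0.8]
gripper_width: 0.005
gripper_force: 0.0
top brick c [59.5  0.4] size [110.2 109.7] yaw 0.19 1378
```

View pics/e.png

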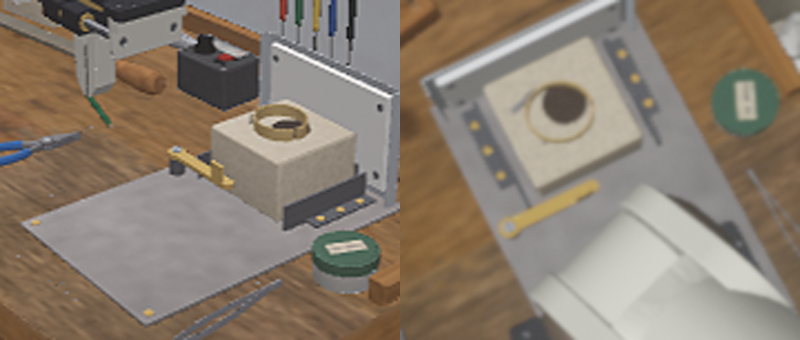

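The keeper lies across the mouth, parallel to the brick's rear face. The brick is home with the bangle centred, and the robot is clear.

```bash
python3 -c "
from rig import *
print(sign_off())"
```

```text
the job is handed in; nothing more can be done
None
```

I handed the job in at about 24 s of the 72 s allowed: the brick is home and square against the stop, the bangle is still centred on it, the keeper is shut and the arm is clear; `sign_off()` returned no verdict, so this rests on my final camera check.

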